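Hang the specimen holder in the notch of the tank rail

ROBOT

A 7-joint arm with a two-finger parallel gripper is mounted at the origin on the work surface. World frame = base frame: x ahead of the robot, y to its left, z up, the work surface at z = 0. Lengths are in mm, angles in rad, forces in N, time in s.
With the tool pointing down it reaches from about 400 to 900 mm from the base axis. Payload 5.5 kg.
Tool frame: the origin (TCP) lies at the very end of the fingers, on their centre line; the grasp point (between the pads) lies 19 mm behind it; x points along the fingers, z is the direction in which the jaws open and shut, and the axes are right-handed (so a half turn about x gives the same grasp; the last joint's range is limited). The gripper opens to 92 mm and grips with 3 to 60 N. Pads are 19 mm wide; open, the fingers measure 130 mm over their backs; the gripper's body (75 mm by 190 mm) begins 47 mm behind the grasp point.
Start: joints at [1.442, 0.501, -0.427, 1.55, 0.221, 1.138, -0.21], TCP at [248.237, -600.732, 226.729] pointing down, gripper open.
Joint ranges: [-2.88, 2.88], [-0.31, 2.03], [-1.54, 1.56], [0.2, 2.42], [-1.41, 4.55], [0.19, 2.02], [-2.57, 2.57]. Speed limits (rad/s): [2.57, 2.57, 3.14, 3.14, 3.14, 3.14, 3.14].

INTERFACE

Orientations are given as a 3x3 rotation matrix whose columns are the frame's x, y, z axes.
In Python, from cell import sensors, eyes, workorder gives the robot as it stands. The module is installed in compiled form; this text tells all that it offers.
- The arm moves only by the tool move_arm, never from a script. Its argument "deltas" is a list of rows, each a list of 3 entries, a list of its own where there are three numbers: the shift along the tool's x, y, z in mm, then the turn about the tool's x in degrees, then the opening, from -1 (shut) to 1 (fully open). A call has 1 to 12 rows; each row is the pose to reach, as a shift and turn from the pose commanded when the call began, along the tool's axes at that moment; what a row does not reach only later rows make up. A row lasts 1/10 s, in which the tool goes at most 50 mm and 8.59 degrees, less where a joint would pass 70% of its speed; a pose out of reach is approached as far as the arm can. A call with a gripper value outside its range is refused whole. The fingers move at their own pace and stop on an object; "force" is the grip in N (left out, the last holds). Time passes only in rows, so rows that repeat a pose let the fingers close. It gives the time, the measured TCP pose, the force and the opening at its end, in the units of the state.
- sensors.state(): the state, without advancing time (a new reading comes with each control period).
- eyes.grab_frame(name): name is "scene" or "top" or "wrist"; returns a dict with "image" (400x640x3 uint8, red, green, blue), "fx", "fy", "cx", "cy" (pixels), "xyz" and "rotation" of the camera in the world. Camera axes: x right, y up, looking along -z (the intrinsics and any distortion apply to the point x, -y, -z); pixel columns grow to the right and rows downward; lengths in mm; the calibration is good to about 2 mm. A picture is of the moment at which its call begins. There is no depth.
- workorder.sign_off(): hands the job in, once; it reports no verdict.
The state is a dict: "t": time; "qpos": joint angles; "joint_vel": joint speeds; "joint_efforts": joint torques, N m; "ee_pos": TCP position; "tcp_rot": TCP orientation; "contact_force": force on the tool from outside, world axes, zero at the start; "ft_torque": the same for the moment, N m; "grip_width": opening from 0.0 (shut) to 1.0 (fully open).
Only numpy, scipy, OpenCV 4.12 (cv2) and the standard library are available. Lean on these libraries where they do the work, as an engineer would, in place of code of your own. Each camera call takes 0.05 s, during which the arm holds its last target. There are 200 camera calls.

TASK

Lift the specimen holder with the bent lip out of its stand and hook the lip over the rail on the tank's near wall, beside the rail's notch, so that its plate hangs inside the tank. Rest it lightly on top of the rail first, then slide it gently along the rail until it drops fully home into the notch, and leave it hanging there, upright and at rest. Do not force it (a few newtons are enough), and leave everything else where it is.

Things in the scene. Friction and masses are not known exactly. Their poses are not given: they have to be found in the camera images.
- holder: Specimen holder to hang: aluminium, mass 0.15-0.31 kg. Origin: middle of the underside of its bridge (this face rests on the rail), z up. Bridge 30 mm wide (y), z 0 to 6, x -8 to 9. Plate (the part to go inside the tank): x 4 to 9, 50 wide, down to z -80. Bent lip: x -8 to -4, 40 wide, down to z -25. So the slot between lip and plate is 8 wide (x -4 to 4), open below.
- holder_tab (a point): Middle of the holder's black grip tab, 24 mm above the holder's origin. The tab is 12 mm thick (holder x), 30 wide (y), 36 high (z 6 to 42 from the origin); pinch it across its thickness from above. The holder starts upright in the slot of stand_a, free to lean up to 0.06 rad; lift it straight up.
- holder_foot (a point): Middle of the lower edge of the holder's plate: x 6.5, y 0, z -80 mm in the holder's axes.
- tank: Fixed open steel tank, 205 mm (x) by 300 (y), 110 high, walls 5; origin: centre of its underside, z up, +x away from the robot. A rail stands on its near wall (centre plane x = -100), see wall_mid. The holder hangs with lip outside (-x), plate inside (+x), holder x along tank x; home in the notch its origin is at x -100, z 122.
- wall_mid (a point): Fixed point over the middle of the near wall at the height of the rail's top edge (tank x -100, y 0, z 130 mm). The aluminium rail is 5 mm thick, flush with the wall, 240 long (y), 20 high, with a small clamp (13 thick, 10 long, top 8 below the rail's) at each end, and one square notch, 34 long and 8 deep, at mid-length; see search_start.
- search_start (a point): Point on the rail's top edge at tank x -100, y -45, z 130 mm. The rail is clamped elsewhere each time: its notch's middle lies anywhere from tank y -28 to +28 and is NOT measured; see it or feel for it. Here the bridge always finds solid rail, and sliding towards tank +y always meets the notch, into which the bridge drops 8 mm (2 mm play each side).
- stand_a: Fixed grey plastic stand holding the holder: block 45 mm (x) by 90 mm (y) by 45 mm high, origin at the centre of its underside; on top one slot 7 mm (x) by 54 mm (y), its floor at z 8. The two stands look alike and swap places.
- plain_plate: A bystander, leave alone: a similar aluminium plate with the same grip tab but no bent lip, standing in the other stand (origin as in the holder).
- hub_a: A bystander, not needed: flanged turned hub, 48 mm diameter, 32 mm high, origin under its centre.
- hub_b: A bystander, not needed: a second such hub.
- weight: A bystander, not needed: stepped steel weight, 56 mm diameter, 55 mm high, origin under its centre.
- bottle: A bystander, not needed: closed bottle, 56 mm diameter, 120 mm high, origin under its centre.
- jar: A bystander, not needed: closed jar, 64 mm diameter, 70 mm high, origin under its centre.
- screwdriver: A bystander, not needed: screwdriver lying on the bench.
Things that resemble listed ones, but are neither listed nor needed, are in the scene too. What is shaped like the holder but blue or red is not meant.

How it is judged (in metres and radians):
On the way:
1. the lip is hooked over the rail, the plate inside the tank, and the bridge rests on the rail's top edge, outside the notch (x of holder in the frame of tank between -0.105 and -0.095 m and y of holder in the frame of tank between -0.1 and 0.1 m and angle between holder's own z axis and vertical below 0.15 rad and angle between the x axis of holder and the x axis of tank, either way round below 0.15 rad and z of holder in the frame of tank between 0.1275 and 0.2 m and x of holder_foot in the frame of tank above -0.1 m and z of holder in the frame of tank below 0.1335 m and contact force between holder and tank above 0.4 N), for 0.1 s.
At the end, for the whole second after the job is handed in: The holder hangs from its lip in the rail's notch, plate inside the tank: bridge underside within 2.5 mm of the notch floor's height and within 5 mm of the rail's centre plane, upright within 0.1 rad, square to the rail within 0.1 rad, at rest and released (x of holder in the frame of tank between -0.105 and -0.095 m and y of holder in the frame of tank between -0.034 and 0.034 m and z of holder in the frame of tank between 0.1195 and 0.1245 m and angle between holder's own z axis and vertical below 0.1 rad and angle between the x axis of holder and the x axis of tank, either way round below 0.1 rad and x of holder_foot in the frame of tank above -0.1 m and linear speed of holder below 0.02 m/s); the robot touches nothing.
It fails at once if the holder is pressed or knocked against the tank or its rail with more than 25 N (contact force between holder and tank above 25 N).
It fails at once if the robot itself pushes the tank or its rail with more than 10 N (contact force between any of the fingers, the arm and tank above 10 N).
It fails at once if a bystander is moved more than 20 mm (distance of any of plain_plate, hub_a, hub_b, weight, bottle, jar, screwdriver from where it was at the start of the episode above 0.02 m).
It also fails if it takes over 67 s, if anything falls off the work surface, if the arm or the gripper's body presses on something with over 40 N, if the wrist force passes 120 N, or if a joint passes its speed limit or range.

## Working session

There is one attempt and no reset: what is moved stays moved. The work goes in short steps, Python scripts to look and compute and a tool call to move; the robot and the scene stay as the last step left them, time stands still between calls to the robot, and variables do not carry over. Pictures are saved under pics/ and viewed, on a budget of 10 in all, crops included, one or two more only if the job needs it, and the job is handed in when it is done.

Besides the shell and the picture viewer there is one more tool, called as a command line: name --argument value ..., lists and objects as JSON in quotes. move_arm: Moves the arm, as the interface text tells. Its arguments: {"type":"object","properties":{"deltas":{"type":"array","items":{"type":"array"}},"force":{"type":"number"}},"required":["deltas"]}

```bash
mkdir -p pics; cat > h.py <<'E'
import numpy as np, cv2
from cell import sensors, eyes, workorder
def grab(n,save=None):
    f=eyes.grab_frame(n)
    if save: cv2.imwrite('pics/'+save,f['image'][:,:,::-1])
    return f
def ray(f,u,v):
    d=np.array([(u-f['cx'])/f['fx'],-(v-f['cy'])/f['fy'],-1.])
    return np.array(f['xyz'],float),np.array(f['rotation'])@d
def onz(f,u,v,z):
    o,d=ray(f,u,v); return o+d*(z-o[2])/d[2]
def proj(f,p):
    c=np.array(f['rotation']).T@(np.array(p)-np.array(f['xyz'])); return f['cx']+f['fx']*c[0]/-c[2], f['cy']-f['fy']*c[1]/-c[2]
E
python3 - <<'E'
from h import *
import pickle
for n in('scene','top'):
    f=grab(n,n+'0.png'); pickle.dump(f,open(n+'0.pkl','wb'))
    print(n,{k:(np.round(v,3).tolist() if k!='image' else 0) for k,v in f.items()})
s=sensors.state(); print(s)
E
```

```text
scene {'image': 0, 'fx': 492.685, 'fy': 492.685, 'cx': 324.902, 'cy': 195.079, 'xyz': [991.376, 438.29, 1107.432], 'rotation': [[-0.65, -0.631, 0.424], [0.76, -0.535, 0.369], [-0.006, 0.562, 0.827]]}
top {'image': 0, 'fx': 385.047, 'fy': 385.047, 'cx': 316.865, 'cy': 200.501, 'xyz': [416.259, 15.082, 1328.403], 'rotation': [[0.023, 0.997, -0.073], [-0.999, 0.025, 0.021], [0.023, 0.073, 0.997]]}
{'t': 0.1, 'qpos': array([ 1.44221555,  0.50173824, -0.42682039,  1.55134805,  0.22076704,
        1.13828899, -0.21023361]), 'joint_vel': array([ 0.00111602, -0.00275458, -0.00020574, -0.00234775,  0.00066991,
       -0.00016667, -0.00081583]), 'joint_efforts': array([-1.05182739e-02, -5.67874217e+01, -5.83828390e+00, -2.79915744e+01,
       -6.89760852e-02,  2.41481914e-02,  2.62008996e-05]), 'ee_pos': array([ 247.93365198, -600.17420267,  225.79205516]), 'tcp_rot': array([[-5.75021501e-04,  9.24187549e-01,  3.81938533e-01],
       [ 1.63850442e-03,  3.81938954e-01, -9.24186102e-01],
       [-9.99998492e-01,  9.43810968e-05, -1.73390850e-03]]), 'contact_force': array([ 1.11833288, -0.32826959, -0.21412182]), 'ft_torque': array([-0.02915301, -0.00892473, -0.01144675]), 'grip_width': 1.0038246133908333}
```

View pics/scene0.png

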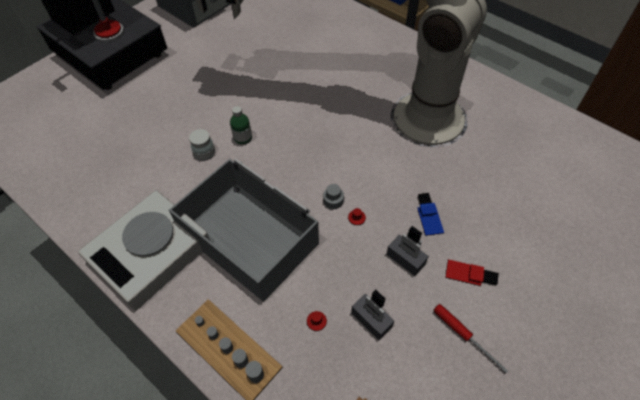

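View pics/top0.png

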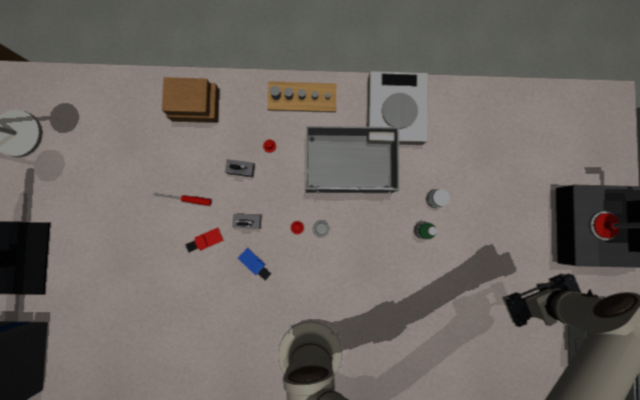

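Scene: two stands at (407,250) and (372,315), each with a black tab. Blue (430,215) and red (470,272) look-alikes are lying on the bench. The tank is at (245,225). In the top view the stands are at (247,221) and (240,167), and the tank spans (305–398, 127–192) with its near wall at the bottom. Candidates for the holder are the parts in those two stands, so I'll crop both close up, along with the tank's near wall.

```bash
python3 - <<'E'
from h import *
import pickle
s=pickle.load(open('scene0.pkl','rb'));t=pickle.load(open('top0.pkl','rb'))
def c(f,x,y,w,h,W,H): return np.clip(cv2.resize(f['image'][y:y+h,x:x+w,::-1],(W,H),interpolation=cv2.INTER_CUBIC).astype(float)*1.6,0,255).astype(np.uint8)
a=np.hstack([c(s,340,220,100,125,400,500)[:300*500//500],c(t,215,150,50,37,400,300)])
a=np.hstack([c(s,345,220,100,120,250,300),c(t,210,145,65,95,205,300),c(s,345,220,100,120,250,300)[:,:1]])
A=c(s,345,220,90,120,450,600); B=c(t,210,150,58,86,350,519); B=np.vstack([B,np.zeros((81,350,3),np.uint8)])
cv2.imwrite('pics/stands.png',np.hstack([A,B]))
cv2.imwrite('pics/tank.png',np.vstack([c(t,295,120,112,42*2,800,600)]))
for n,(u,v),z in[('st1',(247,221),45),('st2',(240,167),45)]: print(n,onz(t,u,v,z))
print([onz(t,u,v,110) .round() for u,v in((306,191),(398,191),(398,128),(306,128))])
E
```

```text
st1 [436.42040797 218.41824299  45.        ]
st2 [616.38059537 248.32209415  45.        ]
[array([535.,  25., 110.]), array([ 542., -269.,  110.]), array([ 747., -267.,  110.]), array([738.,  30., 110.])]
```

View pics/stands.png

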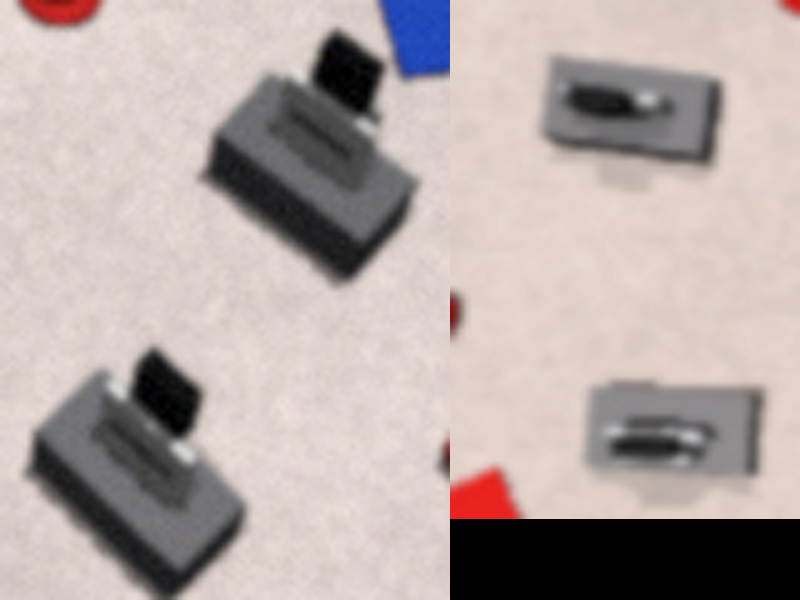

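View pics/tank.png

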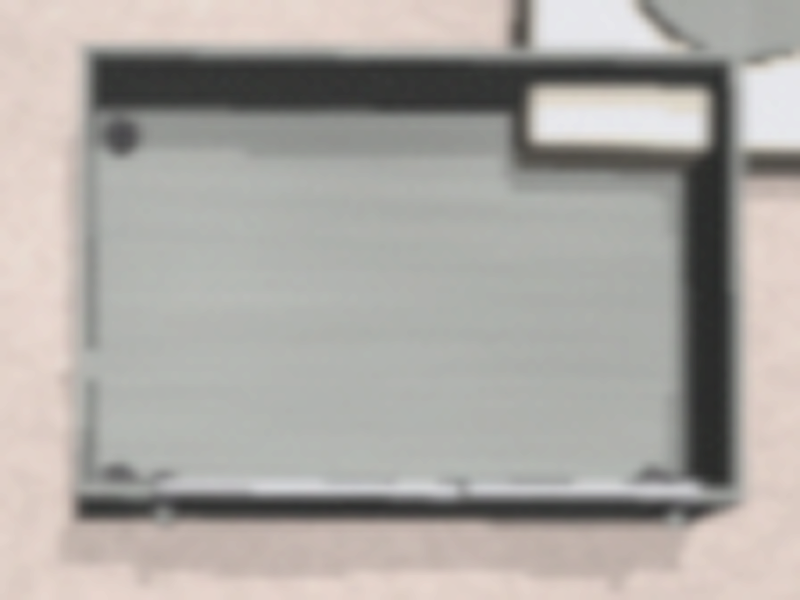

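In the crops (left: scene, right: top), the stand nearer the robot shows light strips on both sides of its tab, at about (650,440). That looks like a bridge or lip. The farther one shows almost none. The notch isn't clear in the tank crop, so I'll go over the stands and check with the wrist camera.

move_arm --deltas '[[[-40,70,-40],-8,1],[[-80,140,-78],-16,1],[[-120,210,-116],-24,1],[[-170,280,-154],-30,1],[[-170,280,-154],-30,1],[[-170,280,-154],-30,1],[[-170,280,-154],-30,1],[[-170,280,-154],-30,1]]'

```text
t: 0.9
ee_pos: [453.2, -345.7, 400.2]
tcp_rot: [[0.005, 0.602, 0.798], [-0.001, 0.798, -0.602], [-1.0, 0.003, 0.005]]
contact_force: [0.8, 0.2, 0.8]
grip_width: 1.003
```

move_arm --deltas '[[[0,40,-29],-6,1],[[0,80,-57],-12,1],[[10,120,-86],-18,1],[[20,160,-114],-24,1],[[30,200,-143],-30,1],[[40,240,-171],-37,1],[[50,280,-200],-37,1],[[60,320,-228],-37,1],[[70,360,-257],-37,1],[[80,410,-290],-37,1],[[90,461,-327],-37,1],[[100,461,-327],-37,1]]'

```text
t: 2.1
ee_pos: [469.3, 217.7, 296.8]
tcp_rot: [[0.001, 0.006, 1.0], [0.003, 1.0, -0.006], [-1.0, 0.003, 0.001]]
contact_force: [-0.9, -1.1, 0.1]
grip_width: 0.997
```

```bash
python3 - <<'E'
from h import *
import pickle
f=grab('wrist','w1.png'); pickle.dump(f,open('w1.pkl','wb'))
s=sensors.state(); print(s['t'],s['ee_pos'],s['qpos'],f['xyz'],f['rotation'],f['fx'])
E
```

```text
2.15 [467.46809818 220.04979208 294.45582466] [ 0.41101086  0.32873658 -1.09074681  1.78571893  0.30550641  1.21494878
 -0.76834101] [469.69641192 295.39360401 454.49803469] [[ 9.99980543e-01  6.18998693e-03  7.72670502e-04]
 [-6.15266421e-03  9.58280474e-01  2.85763325e-01]
 [ 1.02843619e-03 -2.85762519e-01  9.58299914e-01]] 292.4340388941832
```

View pics/w1.png

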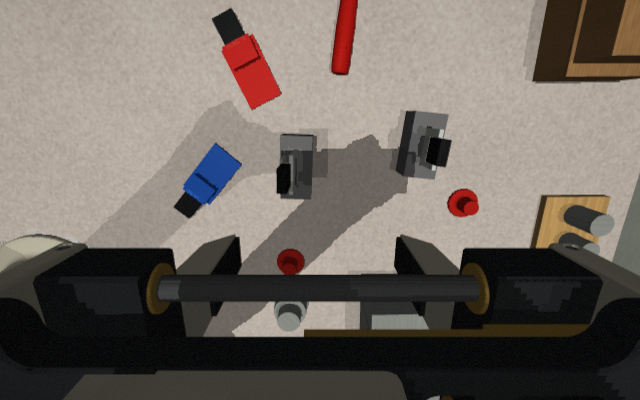

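Wrist view: near stand at (297,165), far stand at (423,145), with the blue and red decoys lying flat. I'll enlarge both stands.

```bash
python3 - <<'E'
from h import *
import pickle
f=pickle.load(open('w1.pkl','rb'))
def c(x,y,w,h,W,H): return np.clip(cv2.resize(f['image'][y:y+h,x:x+w,::-1],(W,H),interpolation=cv2.INTER_CUBIC).astype(float)*1.8,0,255).astype(np.uint8)
cv2.imwrite('pics/w1c.png',np.hstack([c(265,120,66,99,400,600),c(390,95,66,99,400,600)]))
E
```

```text
(no output)
```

View pics/w1c.png

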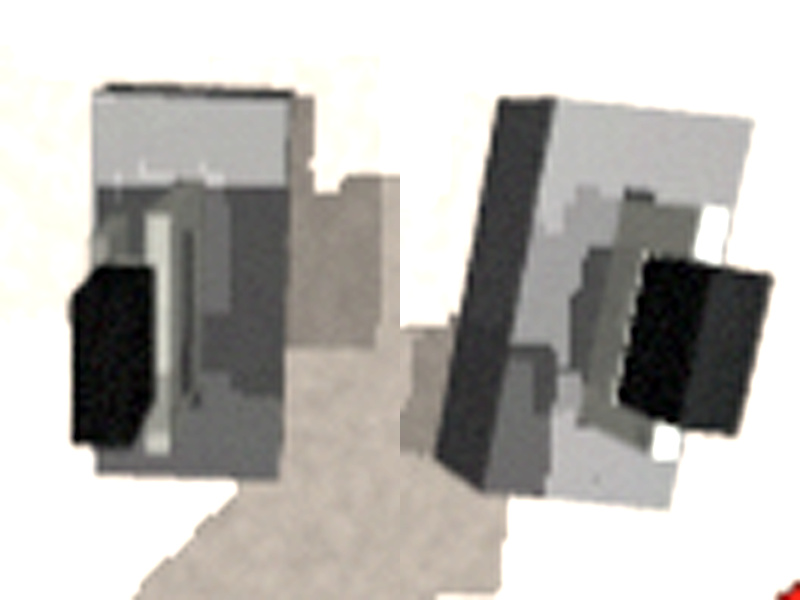

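The near part has a plate edge 50 wide at crop x 145–175, and a grey patch at (110,235) beyond the tab that could be the lip. The far one shows a plain, uninterrupted face on its -x side. I'll look at the near one from its -x side to decide.

move_arm --deltas '[[[20,0,-30],0,1],[[50,0,-65],0,1],[[70,0,-85],0,1],[[70,0,-85],0,1],[[70,0,-85],0,1]]'

```text
t: 2.65
ee_pos: [385.3, 213.4, 226.7]
tcp_rot: [[0.0, 0.01, 1.0], [-0.001, 1.0, -0.01], [-1.0, -0.001, 0.0]]
contact_force: [0.3, 0.6, 0.4]
grip_width: 0.996
```

```bash
python3 - <<'E'
from h import *
import pickle
f=grab('wrist','w2.png'); pickle.dump(f,open('w2.pkl','wb'))
s=sensors.state(); print(s['t'],s['ee_pos'],f['xyz'])
x,y=map(int,proj(f,(436,218,80))); print(x,y)
x-=70;y-=70
cv2.imwrite('pics/w2c.png',np.clip(cv2.resize(f['image'][max(y,0):y+140,x:x+140,::-1],None,fx=4,fy=4,interpolation=cv2.INTER_CUBIC).astype(float)*1.8,0,255).astype(np.uint8))
E
```

```text
2.7 [386.30575367 213.87632025 227.35512158] [386.10503016 291.54419854 384.2226091 ]
364 185
```

View pics/w2c.png

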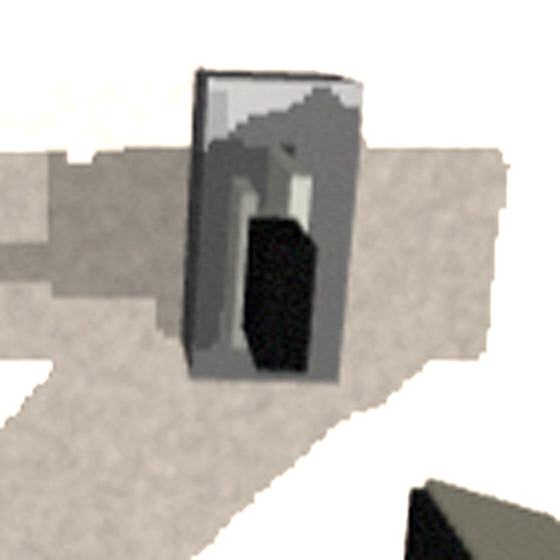

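The lip is clearly visible on the -x side (crop (240,260)) and the plate edge on +x at (300,190). So the near one is the holder, with its x along world +x. Next is the tab pose.

```bash
python3 - <<'E'
from h import *
import pickle
f=pickle.load(open('w2.pkl','rb'))
P=lambda u,v,z: onz(f,294+u/4,115+v/4,z)[:2]
a,b=P(316,240,130),P(310,370,130); print('tab right edge',a,b,P(262,370,130),np.degrees(np.arctan2(a[0]-b[0],a[1]-b[1])))
for e in(((200,72),(188,378)),((360,85),(340,380))):
    a,b=P(*e[0],45),P(*e[1],45); print('stand',a,b,np.degrees(np.arctan2(a[0]-b[0],a[1]-b[1])))
l=[P(236,180,94),P(232,345,94)]; print('lip',l)
print('plate end',P(293,176,94),P(311,176,94))
t=pickle.load(open('top0.pkl','rb'))
g=t['image'][195:245,225:270].max(2)<25; v,u=np.nonzero(g); print('top tab px',u.mean()+225,v.mean()+195, onz(t,u.mean()+225,v.mean()+195,115))
E
```

```text
tab right edge [434.81998209 239.26673285] [434.78883224 209.10373788] [423.82929616 209.22122261] 0.05917031915313674
stand [416.16122723 270.43843718] [413.93135819 179.37208389] 1.4026756860862002
stand [461.60732318 266.36105323] [460.36808914 178.23101136] 0.8056072562936123
lip [array([421.17353547, 247.22862028]), array([421.19118041, 204.45020677])]
plate end [435.29415952 248.07224507] [439.76117653 248.02475103]
top tab px 242.33333333333334 223.16666666666666 [428.19990618 221.64383368 115.        ]
```

move_arm --deltas '[[[0,10,25],0,0.5],[[20,10,43],0,0.5],[[50,10,43],0,0.5],[[80,10,43],0,0.5],[[105,10,43],0,0.5],[[120,10,43],0,0.5],[[127,10,43],0,0.5],[[127,10,43],0,0.5],[[127,10,43],0,0.5]]'

```text
t: 3.6
ee_pos: [429.0, 224.3, 100.7]
tcp_rot: [[0.002, 0.01, 1.0], [0.001, 1.0, -0.01], [-1.0, 0.001, 0.002]]
contact_force: [0.1, 0.6, 0.4]
grip_width: 0.751
```

```bash
python3 - <<'E'
from h import *
s=sensors.state(); print(s['t'],s['ee_pos'],s['contact_force'],s['grip_width'],s['tcp_rot'][:,2])
f=grab('wrist'); 
cv2.imwrite('pics/w3.png',np.clip(f['image'][:,:,::-1].astype(float)*1.6,0,255).astype(np.uint8))
E
```

```text
3.6 [428.99262567 224.28263865 100.71118184] [0.07212962 0.58052972 0.40285689] 0.7511818242251243 [ 0.99995066 -0.00980568  0.00159164]
```

View pics/w3.png

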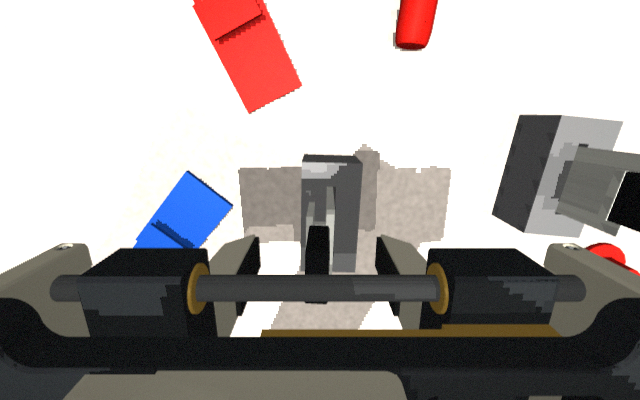

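The tab is centred between the fingers at (317,270), so I'll close.

move_arm --deltas '[[[0,0,0],0,0.1],[[0,0,0],0,-0.4],[[0,0,0],0,-1],[[0,0,0],0,-1],[[0,0,0],0,-1],[[0,0,0],0,-1],[[0,0,0],0,-1],[[0,0,0],0,-1],[[0,0,0],0,-1],[[0,0,0],0,-1],[[0,0,0],0,-1],[[0,0,0],0,-1]]' --force 30

```text
t: 4.85
ee_pos: [430.0, 223.7, 100.0]
tcp_rot: [[0.003, 0.011, 1.0], [0.001, 1.0, -0.011], [-1.0, 0.001, 0.003]]
contact_force: [5.5, 0.1, -3.6]
grip_width: 0.132
```

move_arm --deltas '[[[-5,0,0],0,-1],[[-15,0,0],0,-1],[[-30,0,0],0,-1],[[-50,0,0],0,-1],[[-75,0,0],0,-1],[[-100,0,0],0,-1],[[-125,0,0],0,-1],[[-150,0,0],0,-1],[[-160,0,0],0,-1],[[-160,0,0],0,-1],[[-160,0,0],0,-1]]'

```text
t: 5.95
ee_pos: [427.3, 223.0, 258.6]
tcp_rot: [[-0.001, 0.01, 1.0], [-0.001, 1.0, -0.01], [-1.0, -0.001, -0.001]]
contact_force: [-0.2, -0.8, -3.4]
grip_width: 0.127
```

move_arm --deltas '[[[-20,-20,5],0,-1],[[-41,-50,14],0,-1],[[-41,-90,25],0,-1],[[-41,-130,36],0,-1],[[-41,-170,48],0,-1],[[-41,-210,59],0,-1],[[-41,-250,70],0,-1],[[-41,-290,81],0,-1],[[-41,-330,93],0,-1],[[-41,-370,104],0,-1],[[-41,-400,112],0,-1],[[-41,-417,117],0,-1]]'

```text
t: 7.15
ee_pos: [540.0, -197.9, 298.1]
tcp_rot: [[-0.004, 0.014, 1.0], [0.001, 1.0, -0.014], [-1.0, 0.001, -0.004]]
contact_force: [-0.7, 1.3, -3.3]
grip_width: 0.13
```

move_arm --deltas '[[[0,0,0],0,-1],[[0,0,0],0,-1]]'

```text
t: 7.35
ee_pos: [540.6, -192.6, 299.7]
tcp_rot: [[-0.002, 0.008, 1.0], [0.002, 1.0, -0.008], [-1.0, 0.002, -0.002]]
contact_force: [-0.5, 0.9, -2.5]
grip_width: 0.131
```

```bash
python3 - <<'E'
from h import *
import pickle
f=grab('wrist'); pickle.dump(f,open('w4.pkl','wb'))
s=sensors.state(); print(s['t'],s['ee_pos'],s['contact_force'],s['tcp_rot'],f['xyz'])
cv2.imwrite('pics/w4.png',np.clip(f['image'][:,:,::-1].astype(float)*1.6,0,255).astype(np.uint8))
E
```

```text
7.4 [ 540.7467867  -191.83179275  300.14885791] [-0.48604761 -1.13990441 -2.33762054] [[-0.0010368   0.00678449  0.99997645]
 [ 0.00179663  0.99997538 -0.00678262]
 [-0.99999785  0.00178955 -0.00104896]] [ 541.5285692  -114.87555982  457.40950477]
```

View pics/w4.png

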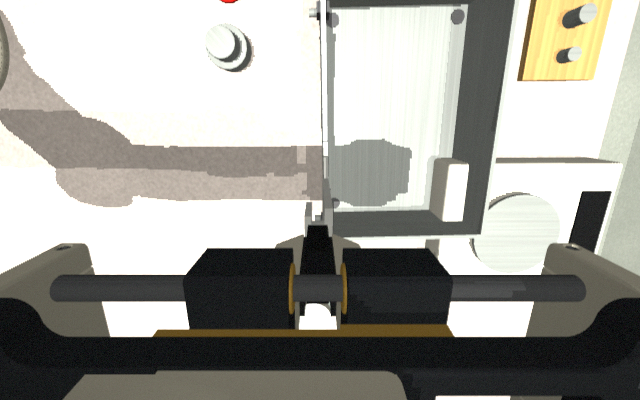

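```bash
python3 - <<'E'
from h import *
import pickle
f=pickle.load(open('w4.pkl','rb')); im=f['image'][:,:,::-1]
c=lambda y0:cv2.resize(im[y0:y0+115,300:345],(390,600),interpolation=cv2.INTER_CUBIC)
cv2.imwrite('pics/w4c.png',np.hstack([c(0),np.zeros((600,10,3),np.uint8),c(115)]))
E
```

```text
(no output)
```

View pics/w4c.png

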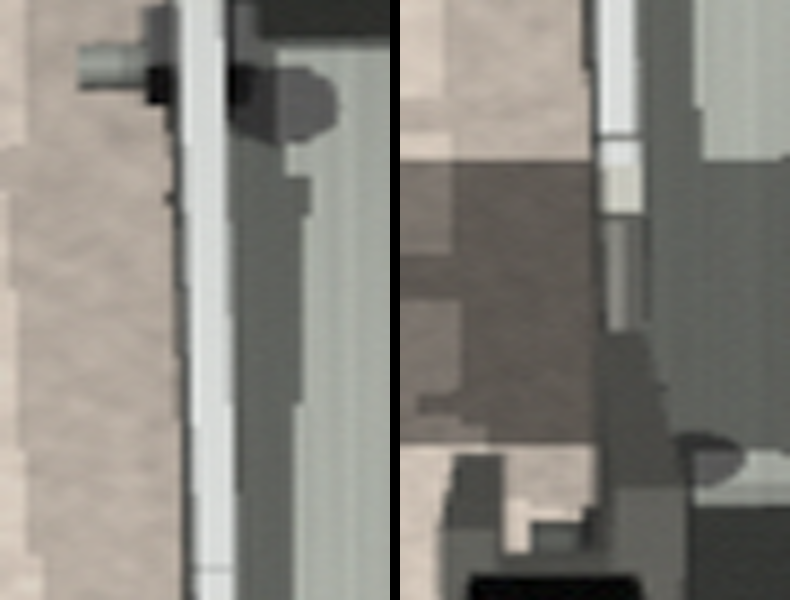

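```bash
python3 - <<'E'
from h import *
import pickle
f=pickle.load(open('w4.pkl','rb'))
for u,v in((324.1,50),(324.7,96),(325.2,127)): print('rail',onz(f,u-.5,v-.5,130))
for v in(108.7,140.5,155.8): print('edge',onz(f,324.6,v-.5,130),onz(f,324.6,v-.5,122)[1])
print('clamp',onz(f,309.5,12.3,122))
t=pickle.load(open('top0.pkl','rb'))
for u in(160,460,678): print('top',onz(t,295+u/7.14,120+490/7.14,130))
for u in(163,675): print('clamptop',onz(t,295+u/7.14,120+513/7.14,122))
E
```

```text
rail [547.92021739 -51.68836462 130.        ]
rail [548.43638289 -95.4669351  130.        ]
rail [ 548.913357   -127.12289675  130.        ]
edge [ 548.83653326 -108.21649326  130.        ] -108.05378407695827
edge [ 548.7808375  -141.49422863  130.        ] -142.14463537224003
edge [ 548.75281118 -158.2397098   130.        ] -159.29927953165344
clamp [534.02711819 -16.33078302 122.        ]
top [541.36551771 -10.74824238 130.        ]
top [ 544.73121983 -142.51857089  130.        ]
top [ 547.18745023 -238.68224641  130.        ]
clamptop [532.04837041 -12.4783899  122.        ]
clamptop [ 537.79459124 -239.13827576  122.        ]
```

Rail zoom: dark lines at rows 108.7 and 140.5 mark the notch edges, 34 mm apart. That puts the notch centre at world y ≈ -125, and the midpoint of the clamps (-127) agrees. Now I'll check the holder against the rail in the same picture, using the visible lip and foot ends.

```bash
python3 - <<'E'
from h import *
import pickle
f=pickle.load(open('w4.pkl','rb'))
C=lambda u:300+u/8.667-.5
R=lambda v:115+v/5.217-.5
for n,u,v,z,o in(('lip out',50,455,263,-8),('lip in',102,455,263,-4),('plate in',198,335,208,4),('plate out',245,335,208,9)):
    p=onz(f,C(u),R(v),z); print(n,p,p[0]-o)
E
```

```text
lip out [ 532.35797404 -172.57576053  263.        ] 540.3579740389398
lip in [ 536.51924034 -172.61040882  263.        ] 540.5192403350918
plate in [ 545.03787962 -168.16592712  208.        ] 541.0378796189282
plate out [ 549.75169124 -168.20571212  208.        ] 540.7516912386241
```

The holder agrees with the TCP (x 540.6 against 540.7, no lean). The rail centre is at x ≈ 549.3 at y -172. I'll align, lower the foot to just above the rail and look once more.

move_arm --deltas '[[[0,10,4],-0.6,-1],[[0,20,8.5],-1.2,-1],[[0,20,8.5],-1.2,-1],[[20,20,8.5],-1.2,-1],[[40,20,8.5],-1.2,-1],[[55,20,8.5],-1.2,-1],[[60,20,8.5],-1.2,-1],[[60,20,8.5],-1.2,-1],[[60,20,8.5],-1.2,-1],[[60,20,8.5],-1.2,-1]]'

```text
t: 8.4
ee_pos: [550.4, -174.5, 241.7]
tcp_rot: [[0.002, -0.011, 1.0], [-0.0, 1.0, 0.011], [-1.0, -0.0, 0.002]]
contact_force: [0.3, 0.5, -2.4]
grip_width: 0.127
```

```bash
python3 - <<'E'
from h import *
import pickle
f=grab('wrist'); pickle.dump(f,open('w5.pkl','wb'))
s=sensors.state(); print(s['t'],s['ee_pos'],s['contact_force'],s['tcp_rot'][:,2],f['xyz'])
print(proj(f,(549,-147,130)),proj(f,(549,-100,130)))
im=f['image'][:,:,::-1]
cv2.imwrite('pics/w5c.png',cv2.resize(im[110:240,290:360],(560,600),interpolation=cv2.INTER_CUBIC))
E
```

```text
8.45 [ 550.31408004 -174.5459459   241.66729462] [-0.07954416  0.5608911  -3.38724626] [0.99993504 0.0112972  0.00151037] [549.3244867  -96.35968098 399.27123236]
(np.float64(315.8733001955395), np.float64(170.63311401841918)) (np.float64(316.3702709852344), np.float64(118.15294410272266))
```

View pics/w5c.png

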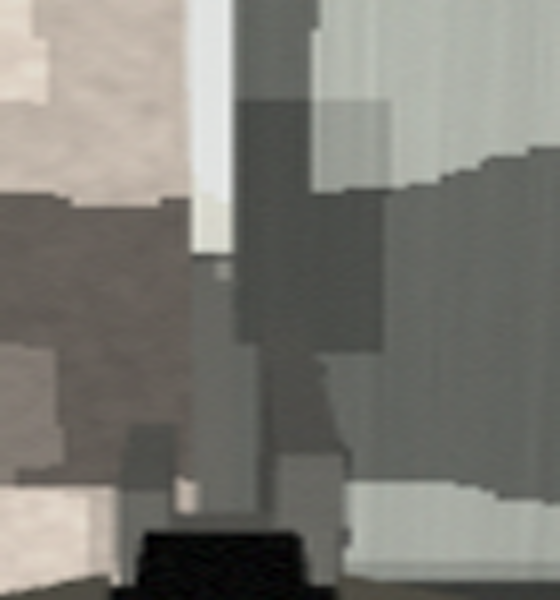

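```bash
python3 - <<'E'
from h import *
import pickle
f=pickle.load(open('w5.pkl','rb'))
C=lambda u:290+u/8-.5
R=lambda v:110+v/4.615-.5
for n,u,v,z,o in(('rail',212,60,130,0),('rail',212,150,130,0),('rail',212.5,230,130,0),('lip out',125,425,204.5,-8),('lip in',175,425,204.5,-4),('plate in',260,352,149.5,4),('plate out',322,352,149.5,9)):
    p=onz(f,C(u),R(v),z); print(n,p,p[0]-o)
E
```

```text
rail [ 548.70750784 -103.71863399  130.        ] 548.7075078426813
rail [ 548.86921114 -120.76688336  130.        ] 548.869211138274
rail [ 549.07574657 -136.47162777  130.        ] 549.0757465736708
lip out [ 541.82105805 -154.84270551  204.5       ] 549.8210580453721
lip in [ 546.16611201 -154.79813572  204.5       ] 550.1661120117249
plate in [ 554.52455323 -156.71518582  149.5       ] 550.5245532305568
plate out [ 561.32468921 -156.64465217  149.5       ] 552.3246892114071
```

Lip at crop (125–175,425), rail at cols 189–235. The holder is about 0.7 mm to +x of the rail centre, so I'll correct that and lower gently.

move_arm --deltas '[[[0,0,-0.7],0,-1],[[5,0,-0.7],0,-1],[[15,0,-0.7],0,-1],[[25,0,-0.7],0,-1],[[35,0,-0.7],0,-1],[[45,0,-0.7],0,-1],[[55,0,-0.7],0,-1],[[62,0,-0.7],0,-1],[[68,0,-0.7],0,-1],[[70,0,-0.7],0,-1],[[70,0,-0.7],0,-1]]'

```text
t: 9.55
ee_pos: [549.0, -174.4, 170.5]
tcp_rot: [[-0.0, -0.011, 1.0], [0.0, 1.0, 0.011], [-1.0, 0.0, -0.0]]
contact_force: [-0.3, -0.3, -2.5]
grip_width: 0.128
```

move_arm --deltas '[[[2,0,0],0,-1],[[4,0,0],0,-1],[[6,0,0],0,-1],[[8,0,0],0,-1],[[10,0,0],0,-1],[[12,0,0],0,-1],[[12,0,0],0,-1]]'

```text
t: 10.25
ee_pos: [548.8, -174.4, 158.4]
tcp_rot: [[-0.001, -0.011, 1.0], [0.0, 1.0, 0.011], [-1.0, 0.0, -0.001]]
contact_force: [-0.3, 0.3, -3.2]
grip_width: 0.131
```

move_arm --deltas '[[[3,0,0],0,-1],[[6,0,0],0,-1],[[9,0,0],0,-1],[[11,0,0],0,-1],[[12.5,0,0],0,-1],[[12.5,0,0],0,-1]]'

```text
t: 10.85
ee_pos: [548.9, -174.4, 146.0]
tcp_rot: [[-0.0, -0.011, 1.0], [0.0, 1.0, 0.011], [-1.0, 0.0, -0.0]]
contact_force: [-0.2, 0.1, -3.2]
grip_width: 0.126
```

move_arm --deltas '[[[0.5,0,0],0,-1],[[1,0,0],0,-1],[[1.5,0,0],0,-1],[[2,0,0],0,-1],[[2,0,0],0,-1]]'

```text
t: 11.35
ee_pos: [549.0, -174.5, 144.2]
tcp_rot: [[-0.0, -0.011, 1.0], [0.0, 1.0, 0.011], [-1.0, 0.0, -0.0]]
contact_force: [0.8, -0.4, -2.0]
grip_width: 0.128
```

move_arm --deltas '[[[0.5,0,0],0,-1],[[1,0,0],0,-1],[[1,0,0],0,-1]]'

```text
t: 11.65
ee_pos: [549.0, -174.5, 143.2]
tcp_rot: [[-0.0, -0.011, 1.0], [0.0, 1.0, 0.011], [-1.0, 0.0, -0.0]]
contact_force: [-0.2, -1.2, -3.2]
grip_width: 0.129
```

move_arm --deltas '[[[0.5,0,0],0,-1],[[1,0,0],0,-1],[[1,0,0],0,-1]]'

```text
t: 11.95
ee_pos: [549.0, -174.5, 142.2]
tcp_rot: [[-0.0, -0.011, 1.0], [0.0, 1.0, 0.011], [-1.0, 0.0, -0.0]]
contact_force: [-0.1, -0.9, -2.8]
grip_width: 0.128
```

move_arm --deltas '[[[0.5,0,0],0,-1],[[0.5,0,0],0,-1]]'

```text
t: 12.15
ee_pos: [549.1, -174.5, 142.1]
tcp_rot: [[0.0, -0.011, 1.0], [-0.0, 1.0, 0.011], [-1.0, -0.0, 0.0]]
contact_force: [-1.9, -0.6, 1.3]
grip_width: 0.128
```

Contact: Fz went from -3 to +1.3 N, so about 4 N rests on the rail. Now I'll slide gently.

move_arm --deltas '[[[0,0,0],0,-1],[[0,1,0],0,-1],[[0,3,0],0,-1],[[0,6,0],0,-1],[[0,9,0],0,-1],[[0,12,0],0,-1],[[0,15,0],0,-1],[[0,18,0],0,-1],[[0,20,0],0,-1],[[0,20,0],0,-1]]'

```text
t: 13.15
ee_pos: [549.1, -154.1, 142.1]
tcp_rot: [[0.001, -0.012, 1.0], [-0.0, 1.0, 0.012], [-1.0, -0.0, 0.001]]
contact_force: [-0.1, -2.8, 5.8]
grip_width: 0.127
```

move_arm --deltas '[[[-0.3,0,0],0,-1],[[-0.3,3,0],0,-1],[[-0.3,6,0],0,-1],[[-0.3,9,0],0,-1],[[-0.3,12,0],0,-1],[[-0.3,15,0],0,-1],[[-0.3,18,0],0,-1],[[-0.3,21,0],0,-1],[[-0.3,23,0],0,-1],[[-0.3,24,0],0,-1],[[-0.3,24,0],0,-1]]'

```text
t: 14.25
ee_pos: [548.2, -129.6, 141.8]
tcp_rot: [[-0.001, -0.012, 1.0], [0.001, 1.0, 0.012], [-1.0, 0.001, -0.001]]
contact_force: [-0.2, -0.3, 0.8]
grip_width: 0.129
```

move_arm --deltas '[[[0,1,0],0,-1],[[0,2,0],0,-1],[[0,2.5,0],0,-1],[[0,2.5,0],0,-1]]'

```text
t: 14.65
ee_pos: [547.8, -127.1, 141.4]
tcp_rot: [[-0.001, -0.012, 1.0], [0.001, 1.0, 0.012], [-1.0, 0.001, -0.001]]
contact_force: [0.7, -0.4, -3.5]
grip_width: 0.128
```

move_arm --deltas '[[[0,0.7,0],0,-1],[[0,1,0],0,-1],[[0,1,0],0,-1]]'

```text
t: 14.95
ee_pos: [548.3, -126.8, 141.9]
tcp_rot: [[-0.0, -0.012, 1.0], [0.0, 1.0, 0.012], [-1.0, 0.0, -0.0]]
contact_force: [0.4, 0.4, -2.8]
grip_width: 0.128
```

Support vanished at y ≈ -127, so I'm over the notch. Centre a touch more and lower.

move_arm --deltas '[[[0,0.7,0],0,-1],[[0,0.7,0],0,-1],[[1,0.7,0],0,-1],[[2,0.7,0],0,-1],[[3,0.7,0],0,-1],[[3,0.7,0],0,-1]]'

```text
t: 15.55
ee_pos: [548.3, -126.3, 138.8]
tcp_rot: [[-0.0, -0.011, 1.0], [0.0, 1.0, 0.011], [-1.0, 0.0, -0.0]]
contact_force: [-0.1, 0.8, -2.9]
grip_width: 0.127
```

Free and below the rail top. Continue down.

move_arm --deltas '[[[1,0.3,0],0,-1],[[2,0.3,0],0,-1],[[3,0.3,0],0,-1],[[3.8,0.3,0],0,-1],[[3.8,0.3,0],0,-1]]'

```text
t: 16.05
ee_pos: [548.3, -126.0, 135.1]
tcp_rot: [[-0.0, -0.011, 1.0], [0.0, 1.0, 0.011], [-1.0, 0.0, -0.0]]
contact_force: [-0.5, 0.1, -2.2]
grip_width: 0.126
```

move_arm --deltas '[[[0.5,0,0],0,-1],[[0.5,0,0],0,-1]]'

```text
t: 16.25
ee_pos: [548.4, -126.0, 134.7]
tcp_rot: [[-0.0, -0.011, 1.0], [0.0, 1.0, 0.011], [-1.0, 0.0, -0.0]]
contact_force: [0.4, -0.3, -2.9]
grip_width: 0.131
```

move_arm --deltas '[[[0.4,0,0],0,-1],[[0.4,0,0],0,-1]]'

```text
t: 16.45
ee_pos: [548.4, -126.0, 134.3]
tcp_rot: [[0.0, -0.011, 1.0], [0.0, 1.0, 0.011], [-1.0, 0.0, 0.0]]
contact_force: [0.6, 0.2, -2.9]
grip_width: 0.128
```

move_arm --deltas '[[[0.4,0,0],0,-1],[[0.4,0,0],0,-1]]'

```text
t: 16.65
ee_pos: [548.5, -126.0, 134.1]
tcp_rot: [[0.0, -0.011, 1.0], [-0.0, 1.0, 0.011], [-1.0, -0.0, 0.0]]
contact_force: [-1.2, 0.6, -0.9]
grip_width: 0.132
```

Seated: contact at 134.1, exactly 8 mm below the rail-top contact. Release and rise.

move_arm --deltas '[[[0,0,0],0,-0.72],[[0,0,0],0,-0.66],[[0,0,0],0,-0.6],[[0,0,0],0,-0.5],[[0,0,0],0,-0.4],[[0,0,0],0,-0.3],[[0,0,0],0,-0.3]]' --force 5

```text
t: 17.35
ee_pos: [548.5, -126.0, 134.0]
tcp_rot: [[0.0, -0.011, 1.0], [0.0, 1.0, 0.011], [-1.0, 0.0, 0.0]]
contact_force: [0.2, -0.3, 0.1]
grip_width: 0.347
```

move_arm --deltas '[[[-3,0,0],0,-0.3],[[-8,0,0],0,-0.3],[[-20,0,0],0,-0.3],[[-40,0,0],0,-0.3],[[-70,0,0],0,-0.3],[[-100,0,0],0,-0.3],[[-130,-30,0],0,-0.3],[[-130,-50,0],0,-0.3],[[-130,-50,0],0,-0.3],[[-130,-50,0],0,-0.3]]'

```text
t: 18.35
ee_pos: [548.7, -175.8, 264.3]
tcp_rot: [[0.0, -0.01, 1.0], [0.0, 1.0, 0.01], [-1.0, 0.0, 0.0]]
contact_force: [0.2, 0.5, -0.4]
grip_width: 0.353
```

```bash
python3 - <<'E'
from h import *
s=sensors.state(); print(s['t'],s['ee_pos'],s['contact_force'],s['grip_width'])
w=grab('wrist');c=grab('scene')
x,y=map(int,proj(w,(548,-125,140)));X,Y=map(int,proj(c,(548,-125,130)));print(x,y,X,Y)
x=max(x-50,0);y=max(y-75,0)
a=cv2.resize(w['image'][y:y+150,x:x+100,::-1],(400,600),interpolation=cv2.INTER_CUBIC)
b=cv2.resize(c['image'][Y-75:Y+75,X-50:X+50,::-1],(400,600),interpolation=cv2.INTER_CUBIC)
cv2.imwrite('pics/end.png',np.clip(np.hstack([a,b]).astype(float)*1.4,0,255).astype(np.uint8))
E
```

```text
18.35 [ 548.74485071 -175.83995813  264.30844099] [ 0.20943551  0.45350104 -0.43516829] 0.3531078464564616
316 144 270 182
```

View pics/end.png

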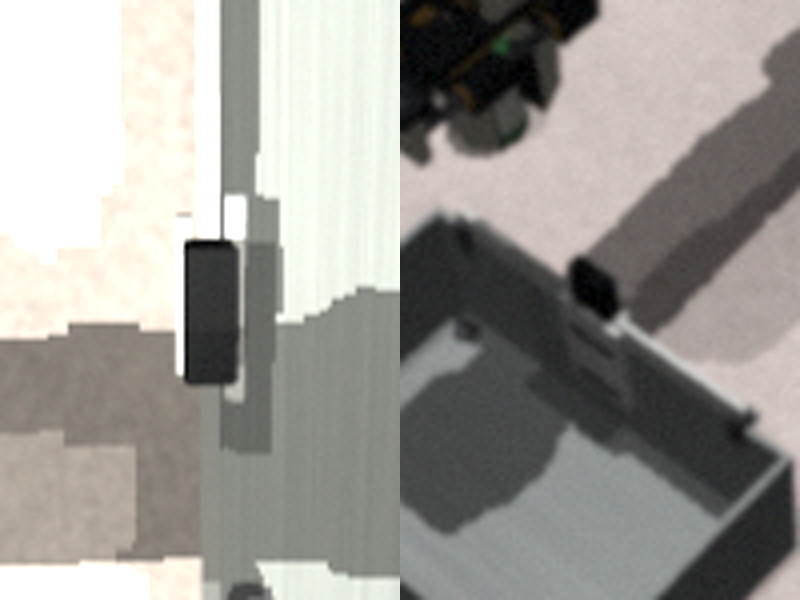

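The tab (210,310), the lip on the outside and the plate on the inside are all square to the rail. The scene view shows the plate hanging inside the tank, with the gripper clear.

```bash
python3 -c "
from h import *
print(workorder.sign_off(), sensors.state()['t'])"
```

```text
the job is handed in; nothing more can be done
the job is handed in; nothing more can be done
```

The holder now hangs by its lip in the rail's notch, with its plate inside the tank, and the job is handed in after about 18 s of robot time.

- **Pick-up:** The holder was in the stand nearer the robot; a close view of its lip from the -x side confirmed it. I gripped the tab and lifted straight up.
- **Hooking and sliding:** I set the bridge on the rail near y -174 with about 4 N. I then slid it toward +y, and the load read about 9 N at the one check on the way. Support vanished at y ≈ -127, where the camera had put the notch (centre about -125).
- **Seating:** I lowered it until it touched again with the tool at 134.1 mm. That is 8.0 mm below the rail-top contact at 142.1 mm, the full notch depth. I then released it and backed off.
- **Last checks:** The force readings returned to about zero after release. The final wrist and scene views show the holder square to the rail and upright by eye, with the gripper clear. I did not measure its final tilt.
- **Disagreements:** The top camera placed the rail about 4 mm nearer in x than the wrist camera. I used the wrist camera, and the holder went onto the rail without catching. One reading of the plate's foot edge did not fit, so I used the lip instead.
- **Budget:** I viewed 12 pictures, two over the 10 allowed. I did not re-photograph the bystanders, but no unexpected contact force showed up in the readings.

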